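# Put each vessel on the balance that suits it

## Task

The three vessels have been left on the wrong balances. Move them so that the bottle stands on the big bench scale, the beaker on the compact balance with the round plate and the vial on the pocket scale, each upright in the middle of its weighing plate; the empty end of the small tray is there to put one down on the way. Set them down gently without dropping them or knocking them over, and leave the brass weight, the loose cap and the dish where they are.

Things in the scene. Friction and masses are not known exactly. Their poses are not given: they have to be found in the camera images.
- bottle: Loose, about 300 g. White plastic bottle with grey label band and black screw cap, 156 mm tall. Body 60 mm in diameter up to 98 mm height, shoulder narrowing up to 120 mm, neck 31 mm, closed cap 36 mm in diameter from 129 to 156 mm (grip it by the cap from above). Origin: centre of its underside, z up its axis. Starts on the pocket scale.
- beaker: Loose, about 60 g. Empty open beaker of pale translucent plastic, 72 mm tall, diameter 52 mm at the foot and 55 mm at the rim, wall 2.5 mm; stiff, may be gripped across its outside. Its small spout (look only) is on its -x side. Origin: centre of its underside, z up its axis. Starts on the bench scale, up to 26 mm off centre.
- vial: Loose, about 40 g. Small amber glass vial, 62 mm tall, body 28 mm in diameter up to 44 mm height, white closed cap 25 mm in diameter from 48 to 62 mm. Origin: centre of its underside, z up its axis. Starts on the compact balance, up to 30 mm off centre.
- bench_scale: Fixed. Big white bench scale, 190 mm wide (y), 235 mm deep (x); rectangular steel weighing plate 160 (x) by 175 (y) mm, flat top 62 mm above the table. Origin: at table height under the plate's centre; the display side reaches 145 mm to -x, the back 90 mm to +x.
- compact_balance: Fixed. Grey compact balance, 145 mm wide (y), 205 mm deep (x); round steel weighing plate 120 mm in diameter, flat top 52 mm above the table. Origin: at table height under the plate's centre; the display side reaches 125 mm to -x, the back 80 mm to +x.
- pocket_scale: Fixed. Flat dark pocket scale, 76 mm wide (y), 125 mm deep (x); steel weighing plate 66 (x) by 70 (y) mm, flat top 20 mm above the table. Origin: at table height under the plate's centre; the display side reaches 85 mm to -x, the back 40 mm to +x. Thin steel forceps lie on the table 85 mm to its -y side.
- tray: Fixed. Small black open tray, 272 (x) by 192 (y) mm over the rim, rim 18 mm high, flat inner floor 4 mm above the table. Origin: at table height under its centre. Its -x end is empty: a vessel can be stood 60 mm to -x of the origin on the centre line. The dish and the loose cap lie at its +x end.
- weight: Loose bystander, not to be disturbed. Brass 100 g weight with a knob, 22 mm in diameter, 40 mm tall, standing on the table about 85 mm to the +y side of the pocket scale's plate centre. Origin: centre of its underside.
- cap: Loose bystander, not to be disturbed. White screw cap lying flat in the tray, 38 mm in diameter, 13 mm high. Origin: centre of its underside.
- dish: Loose bystander, not to be disturbed. Small white porcelain evaporating dish in the tray, 58 mm in diameter at the rim, 18 mm high. Origin: centre of its underside.
Not all that is in view belongs to the job. What is meant by the beaker is not pink, and is the larger of those in its own colour. Several things have the shape of the vial; the one meant has the colours described above.

How it is judged:
By the outcome, as a careful person would: the job done as asked, in the order asked, and still so for the second after the job is handed in, with the robot touching nothing.
It also fails if it takes over 128 s, if anything falls off the work surface, if the arm or the gripper's body presses on something with over 40 N, if the wrist force passes 120 N, or if a joint passes its speed limit or range.

## Robot

A 6-joint arm with a two-finger parallel gripper is mounted at the origin on the work surface. World frame = base frame: x ahead of the robot, y to its left, z up, the work surface at z = 0. Lengths are in mm, angles in rad, forces in N, time in s.
With the tool pointing down it reaches from about 350 to 875 mm from the base axis. Payload 4.2 kg.
Tool frame: the origin (TCP) lies between the finger pads; the fingertips stand 25 mm ahead of it and the grasp point (between the pads) lies 6 mm ahead of it; z points along the fingers, y is the line along which they close (so a half turn about z gives the same grasp; the last joint's range is limited). The gripper opens to 85 mm and grips with 20 to 120 N. Pads are 22 mm wide; open, the fingers measure 114 mm over their backs; the gripper's body (76 mm by 85 mm) begins 54 mm behind the grasp point. The pads swing forward as they close: fully open they stand 13 mm farther back than shut.
Start: joints at [-1.055, 0.385, 0.008, 0, -1.194, -0.259], TCP at [158.759, -604.479, 256.312] pointing down, gripper open.
Joint ranges: [-3.14, 3.14], [-1.21, 2.06], [-1.07, 1.41], [-3.16, 2.05], [-2.99, -0.16], [-3.1, 3.1]. Speed limits (rad/s): [2.79, 2.79, 3.14, 3.14, 3.14, 3.14].

## Interface

Orientations are given as a unit quaternion [x, y, z, w].
In Python, from bench import arm gives the robot as it stands.
- The arm moves only by the shell command python3 -m pendant 'ROWS'. ROWS is JSON, a list of rows, each a list of 7 numbers: the shift along the tool's x, y, z in m, then the turn, a rotation vector about the tool's x, y, z in degrees, then the finger opening in m, from 0 to 0.0854. In form: [[x, y, z, wx, wy, wz, fingers], ...]. A call has 1 to 12 rows; each row shifts and turns the commanded pose from where the row before left it, along the tool's axes as they then stand; what a row does not reach is not made up. A row lasts 1/10 s, in which the tool goes at most 50 mm and 8.59 degrees, less where a joint would pass 70% of its speed; a pose out of reach is approached as far as the arm can. A call is refused whole if a number of a shift passes 0.05 or a number of a turn 8.59, either way. A call with a gripper value outside its range is refused whole. The fingers move at their own pace and stop on an object; the grip force is fixed at half the most. Time passes only in rows, so rows that do not move let the fingers close. It gives the time, the measured TCP pose, the force, the opening and the grip force at its end, in the units of the state.
- arm.read_state(): the state, without advancing time (a new reading comes with each control period).
- arm.get_image(name): name is "scene" or "top"; returns a dict with "image" (420x560x3 uint8, red, green, blue), "fx", "fy", "cx", "cy" (pixels), "xyz" and "rotation" of the camera in the world. Camera axes: x right, y down, z forward; pixel columns grow to the right and rows downward; lengths in mm; the calibration is good to about 2 mm. A picture is of the moment at which its call begins. There is no depth.
- arm.job_done(): hands the job in; it is judged then, once.
The state is a dict: "clock": time; "joints": joint angles; "joint_vel": joint speeds; "joint_efforts": joint torques, N m; "position": TCP position; "ee_rot": TCP orientation; "contact_force": force on the tool from outside, world axes, zero at the start; "wrist_torque": the same for the moment, N m; "gripper_width": finger opening in mm; "grasp_force": force on a finger pad.
Only numpy, scipy, OpenCV 4.12 (cv2) and the standard library are available. Lean on these libraries where they do the work, as an engineer would, in place of code of your own. Each camera call takes 0.05 s, during which the arm holds its last target. There are 200 camera calls.

## Working session

There is one attempt and no reset: what is moved stays moved. The work goes in short steps, Python scripts to look and compute and a shell command to move; the robot and the scene stay as the last step left them, time stands still between calls to the robot, and variables do not carry over. Pictures are saved under pics/ and viewed, at most 14 in all, crops included, and the job is handed in when it is done.

```bash
ls; mkdir -p pics
python3 - <<'E'
from bench import arm
import cv2,pickle
for n in("scene","top"):
    d=arm.get_image(n);pickle.dump(d,open(f"{n}0.pkl","wb"));cv2.imwrite(f"pics/{n}0.png",d["image"][:,:,::-1])
    print(n,d["xyz"],d["rotation"],d["fx"],d["fy"],d["cx"],d["cy"])
print(arm.read_state())
E
```

```text
pics
scene [1018.89037981 -593.69690837  768.79077197] [ 0.8710531   0.26626323 -0.11944887 -0.39509791] 416.5835017957108 416.5835017957108 282.65211343439444 214.05660656487638
top [ 284.67282111   75.20761966 1238.9978045 ] [-0.69892905  0.70503558 -0.08339253  0.0864216 ] 410.10921442023766 410.10921442023766 279.99459161348216 213.54601167156378
{'clock': 0.1, 'joints': array([-1.05538697e+00,  3.85462104e-01,  6.78346485e-03, -4.03929230e-04,
       -1.19397384e+00, -2.58574395e-01]), 'joint_vel': array([ 0.00113838, -0.00122806,  0.00381295,  0.00139437,  0.00020393,
       -0.00117332]), 'joint_efforts': array([-1.53434926e-04, -3.93318558e+01,  1.88929743e+01,  4.19794723e+00,
       -2.57456006e-03,  1.04203515e-06]), 'position': array([ 158.64752082, -604.05912744,  255.35432949]), 'ee_rot': array([-1.27990880e-01,  9.91774893e-01,  9.30293672e-04, -1.76417912e-04]), 'contact_force': array([-0.00968119,  0.30054735, -0.75264732]), 'wrist_torque': array([ 0.03762295, -0.00806988, -0.01551149]), 'grasp_force': 0.0, 'gripper_width': 85.37350463268473}
```

View pics/scene0.png

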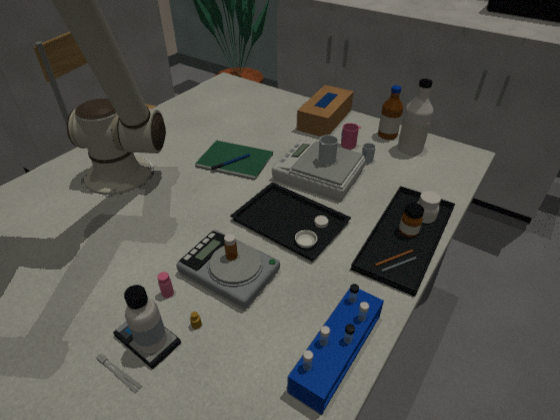

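View pics/top0.png

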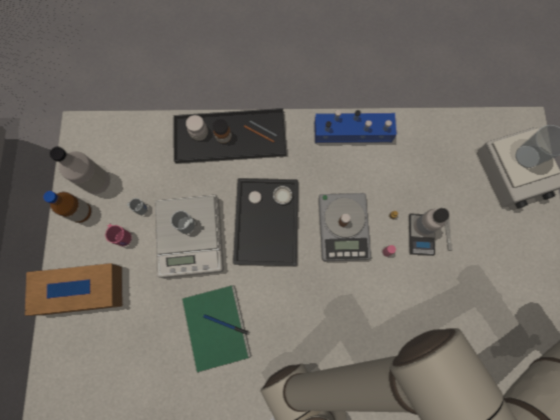

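The scene view shows the bottle at (145,320) on the pocket scale, with the brass weight at (195,320) and the forceps at (118,372).
- **Beaker candidates (scene px):** grey at (327,150) on the bench scale, a smaller grey one at (369,152), and pink at (349,135). The larger grey one fits.
- **Vial candidates:** amber with a white cap at (231,247) on the compact balance, pink at (166,284), and rack vials at (308-365, 290-360). The amber one on the balance fits.

I'll confirm both in an enlarged crop.

```bash
cat > h.py <<'E'
import numpy as np,cv2,pickle
from scipy.spatial.transform import Rotation as R
def load(n,k=0): return pickle.load(open(f"{n}{k}.pkl","rb"))
def snap(n,k):
    from bench import arm
    d=arm.get_image(n);pickle.dump(d,open(f"{n}{k}.pkl","wb"));return d
def ray(d,px):
    v=np.array([(px[0]-d["cx"])/d["fx"],(px[1]-d["cy"])/d["fy"],1.])
    v=R.from_quat(d["rotation"]).apply(v);return np.array(d["xyz"]),v/np.linalg.norm(v)
def onz(d,px,z):
    o,v=ray(d,px);return (o+v*(z-o[2])/v[2]).round(1)
def tri(d1,p1,d2,p2):
    a,u=ray(d1,p1);b,v=ray(d2,p2)
    s=np.linalg.lstsq(np.c_[u,-v],b-a,rcond=None)[0]
    p,q=a+s[0]*u,b+s[1]*v;return ((p+q)/2).round(1),np.linalg.norm(p-q).round(1)
def proj(d,P):
    c=R.from_quat(d["rotation"]).inv().apply(np.array(P,float)-d["xyz"])
    return np.array([d["fx"]*c[0]/c[2]+d["cx"],d["fy"]*c[1]/c[2]+d["cy"]]).round(1)
def crop(d,x,y,w,h,s):
    return cv2.resize(d["image"][y:y+h,x:x+w,::-1],None,fx=s,fy=s,interpolation=cv2.INTER_CUBIC)
E
python3 - <<'E'
from h import *
s,t=load("scene"),load("top")
a=np.hstack([crop(s,265,115,110,80,3.6),crop(s,170,225,110,80,3.6)])
b=np.hstack([crop(t,145,190,80,90,3.3),crop(t,315,190,70,90,3.3),crop(t,400,190,60,90,3.3)])
m=np.zeros((a.shape[0]+b.shape[0],max(a.shape[1],b.shape[1]),3),np.uint8)
m[:a.shape[0],:a.shape[1]]=a;m[a.shape[0]:,:b.shape[1]]=b
cv2.imwrite("pics/c1.png",m);print(m.shape)
print(proj(t,[0,0,0]),proj(t,[158,-604,256]),proj(s,[158,-604,256]))
E
```

```text
(585, 792, 3)
[310.4 419.9] [584.8 369.7] [-151.6  258.1]
```

View pics/c1.png

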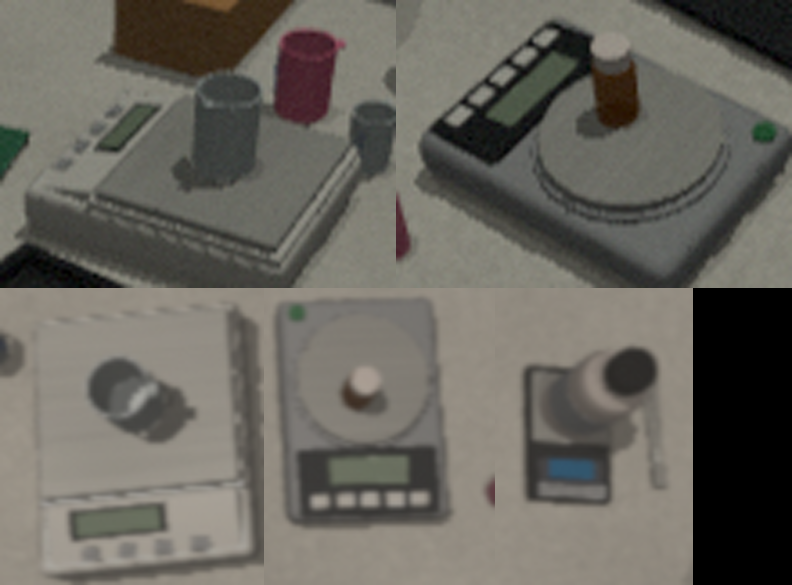

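The crop confirms the targets. The beaker is the larger grey vessel on the bench scale (crop 227,130), and the vial is amber with a white cap on the compact balance (crop 614,80). Next I'll measure with masks.

```bash
cat > m.py <<'E'
from h import *
def blob(d,win,f,rect=False):
    x,y,w,h=win;im=cv2.cvtColor(d["image"],cv2.COLOR_RGB2HSV)[y:y+h,x:x+w].astype(int)
    m=f(im[...,0],im[...,1],im[...,2]).astype(np.uint8)
    n,l,st,c=cv2.connectedComponentsWithStats(m)
    i=1+st[1:,4].argmax();ct=cv2.findContours((l==i).astype(np.uint8),cv2.RETR_EXTERNAL,cv2.CHAIN_APPROX_NONE)[0][0]
    r=cv2.minAreaRect(ct)
    return c[i]+[x,y],st[i,4],st[i,:4]+[x,y,0,0],(np.array(r[0])+[x,y]).round(1),np.round(r[1:][0],1),cv2.boxPoints(r).round(1)+[x,y]
E
python3 - <<'E'
from m import *
s,t=load("scene"),load("top")
bk=lambda h,s_,v:v<52
for n,d,w in(("top",t,(428,203,28,24)),("scene",s,(120,282,34,30))):
    b=blob(d,w,bk);print("bottlecap",n,b[:5])
# print patches for thresholds
for d,w in((t,(334,205,26,26)),(s,(218,230,26,34))):
    x,y,ww,hh=w;g=cv2.cvtColor(d["image"],cv2.COLOR_RGB2HSV)[y:y+hh:2,x:x+ww:1]
    print(g[...,2]);
x,y,ww,hh=165,205,35,38
print(cv2.cvtColor(t["image"],cv2.COLOR_RGB2GRAY)[y:y+hh:2,x:x+ww])
E
```

```text
bottlecap top (array([440.57777778, 215.0962963 ]), np.int32(135), array([434, 209,  14,  13]), array([440.5, 215. ]), array([11.2, 13.4]))
bottlecap scene (array([135.59142212, 296.96388262]), np.int32(443), array([124, 285,  24,  25]), array([135.6, 296.8]), array([23.4, 21.5]))
[[129 128 128 128 127 128 128 128 128 127 127 127 127 127 127 127 127 127
  126 126 126 127 126 126 125 123]
 [128 129 128 129 129 128 128 128 128 128 128 128 128 128 127 128 127 127
  127 127 127 127 127 127 126 127]
 [131 131 131 130 130 130 130 129 129 129 129 129 129 129 129 128 129 128
  128 129 128 129 128 128 128 128]
 [130 130 130 130 130 130 130 130 129 130 130 130 130 130 130 130 130 130
  130 130 130 130 130 130 130 129]
 [130 131 130 130 130 131 130 131 132 136 140 141 141 139 134 131 130 130
  130 130 129 130 129 129 129 129]
 [129 129 130 130 130 129 129 134 148 162 167 167 167 164 157 145 135 130
  129 129 129 129 129 129 129 129]
 [131 131 130 130 127 119 114 132 157 167 169 168 168 168 166 158 144 132
  129 129 129 128 128 127 127 127]
 [131 131 130 128 115  95  91 117 147 163 168 169 168 1
[... 4509 characters left out ...]
 140 140 140 139 140 139 139 138 137 134 126 111
   96  90  83  81  92 101  93  84  81  79  79  79  79  80  82  95 117]
 [139 139 140 139 139 139 139 139 138 139 139 139 140 139 140 140 140 141
  141 140 136 130 122 111  98  84  80  80  81  83  90 101 118 135 142]
 [144 143 143 143 143 142 142 142 142 141 141 142 142 142 142 142 141 142
  142 142 142 142 142 141 136 132 131 131 131 132 137 142 143 144 144]
 [145 145 144 144 143 143 143 142 142 142 142 142 143 143 142 142 142 143
  143 143 143 143 143 144 144 145 145 145 145 145 145 145 145 146 145]
 [146 145 144 144 144 145 144 143 143 143 143 143 142 143 143 142 142 143
  142 142 143 142 143 142 142 143 143 143 142 143 143 143 143 143 143]]
```

Run:
```python
from m import *
s,t=load("scene"),load("top")
print("cap onz176",onz(t,(440.5,215.0),176))
# scene: black cap visible = top+side; centroid ~ z 164
print("cap scene top", onz(s,(136,291.5),176))
b=blob(t,(334,205,26,26),lambda h,q,v:v>142);print("vial cap",b[:5],onz(t,b[0],114),"scene",onz(s,(229.3,237.5),114))
print("beaker",onz(t,(181.6,221),134),onz(s,(328.3,139.4),134))
T=lambda x,y,x0:(x0[0]+(x-x0[2])/3.3,190+(y-288)/3.3)
S=lambda x,y,x0:(x0+(x%396)/3.6,115+y/3.6) if x<396 else (170+(x-396)/3.6,225+y/3.6)
# bench plate corners (top crop) & scene crop
for a in((38,310),(232,308),(243,485),(44,497)): print("bench plate top",onz(t,T(*a,(145,0,0)),62))
for a in((95,193),(183,97),(354,150),(280,248)): print("bench plate scene",onz(s,S(*a,265),62))
# compact body/plate
print("compact plate c",onz(t,T(365,380,(315,0,264)),52),"left/right",onz(t,T(297,380,(315,0,264)),52),onz(t,T(434,380,(315,0,264)),52),"top/bot",onz(t,T(365,316,(315,0,264)),52),onz(t,T(365,444,(315,0,264)),52))
print("scene plate c",onz(s,S(632,142,0),52),"ends",onz(s,S(538,140,0),52),onz(s,S(728,145,0),52))
for a in((280,302),(434,299),(446,518),(290,522)): print("compact body",onz(t,T(*a,(315,0,264)),40))
for a in((525,367),(608,503),(527,498)): print("pocket",onz(t,T(*a,(400,0,495)),15))
print("tray")
b=blob(t,(225,170,85,105),lambda h,q,v:v<70);print(b[1:]);
for p in b[5]: print(onz(t,p,18))
```

```text
cap onz176 [ 537.7 -348.3  176. ]
cap scene top [ 543.2 -351.6  176. ]
vial cap (array([345.63157895, 217.22807018]), np.int32(57), array([342, 214,   9,   8]), array([346. , 217.5]), array([7., 8.])) [ 548.5 -105.8  114. ] scene [ 548.7 -106.3  114. ]
beaker [537.3 351.2 134. ] [542.1 355.3 134. ]
bench plate top [629.1 447.9  62. ]
bench plate top [629.3 272.   62. ]
bench plate top [467.5 257.6  62. ]
bench plate top [458.5 431.8  62. ]
bench plate scene [478.4 258.5  62. ]
bench plate scene [462.5 426.8  62. ]
bench plate scene [625.9 434.9  62. ]
bench plate scene [638.3 277.2  62. ]
compact plate c [ 561.  -115.6   52. ] left/right [561.6 -54.5  52. ] [ 560.4 -177.6   52. ] top/bot [ 620.8 -118.4   52. ] [ 502.6 -112.9   52. ]
scene plate c [ 572.3 -120.4   52. ] ends [ 521.6 -152.6   52. ] [624.4 -88.2  52. ]
compact body [638.4 -42.6  40. ]
compact body [ 639.9 -184.7   40. ]
compact body [ 437.5 -183.5   40. ]
compact body [435.2 -45.1  40. ]
pocket [ 580.2 -316.7   15. ]
pocket [ 452.7 -381.3   15. ]
pocket [ 457.9 -308.3   15. ]
tray
(np.int32(4751), array([234, 179,  64,  87]), array([266.1, 221.9]), array([62.2, 85.7]), array([[233.69999981, 263.80000305],
       [236.19999981, 178.10000038],
       [298.40000153, 179.89999962],
       [295.90000153, 265.59999847]]))
[431.6 218.4  18. ]
[700.1 215.6  18. ]
[692.3  20.8  18. ]
[424.7  33.3  18. ]
```

Measurements agree across views and with the given sizes:

| Thing | Position (x, y) mm |
|---|---|
| Vial | 548, -106 |
| Beaker | 539, 352 |
| Bottle | 538, -349 |
| Bench plate | ~543, 352 |
| Compact plate | 561, -115 |
| Pocket plate | 540, -350 |
| Tray spot | 502, 123 |

The order is vial → tray, beaker → compact, bottle → bench, vial → pocket. First I square up the tool and move towards the vial.

```bash
python3 -m pendant '[[0,0,0,0,0,7.35,0.06],[0,0,0,0,0,7.35,0.06],[-0.015,0.019,0,0,0,0,0.06],[-0.03,0.038,0,0,0,0,0.06],[-0.03,0.038,0,0,0,0,0.06],[-0.03,0.038,0,0,0,0,0.06],[-0.03,0.038,0,0,0,0,0.06],[-0.03,0.038,0,0,0,0,0.06],[-0.03,0.038,0,0,0,0,0.06],[-0.03,0.038,0,0,0,0,0.06],[-0.03,0.038,0,0,0,0,0.06],[-0.015,0.019,0,0,0,0,0.06]]'
python3 - <<'E'
from h import *
from bench import arm
s=arm.read_state();print(s["position"],R.from_quat(s["ee_rot"]).as_matrix().round(3),s["joints"].round(2))
E
```

```text
clock: 1.3
position: [430.2, -259.7, 256.1]
ee_rot: [-0.002, 1.0, 0.0, 0.0]
contact_force: [-0.1, -0.7, -1.3]
gripper_width: 60.1
grasp_force: 0.0
[ 430.19841641 -259.73868103  256.11291915] [[-1.    -0.003  0.   ]
 [-0.003  1.     0.   ]
 [-0.     0.    -1.   ]] [-0.22  0.18 -0.29 -0.   -1.11 -1.35]
```

```bash
python3 -m pendant '[[-0.020,0.026,0,0,0,0,0.06],[-0.030,0.039,0,0,0,0,0.06],[-0.030,0.039,0,0,0,0,0.06],[-0.026,0.034,0,0,0,0,0.06],[-0.013,0.017,0,0,0,0,0.06],[0,0,0.02,0,0,0,0.06],[0,0,0.04,0,0,0,0.06],[0,0,0.035,0,0,0,0.06],[0,0,0.01,0,0,0,0.06],[0,0,0,0,0,0,0.06]]'
python3 - <<'E'
from h import *
d=snap("scene",1);e=snap("top",1)
cv2.imwrite("pics/a1.png",np.hstack([crop(d,170,190,110,120,3.5),crop(e,300,180,100,105,4)]))
E
```

```text
clock: 2.3
position: [546.7, -107.8, 150.0]
ee_rot: [0.0, 1.0, -0.0, -0.002]
contact_force: [-0.0, 0.4, 1.2]
gripper_width: 60.3
grasp_force: 0.0
```

View pics/a1.png

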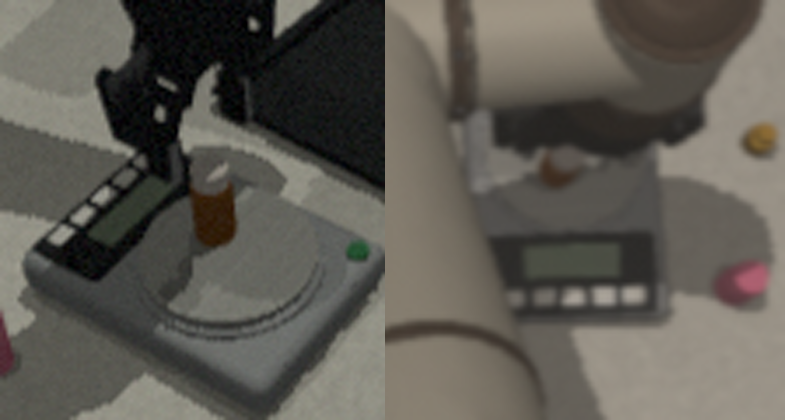

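The vial's cap at crop (212,165) sits below and between the open fingertips, at about (175,160) and (235,105), so the alignment is good. Next I descend, close and lift.

```bash
python3 -m pendant '[[-0.002,0.002,0.02,0,0,0,0.06],[0,0,0.025,0,0,0,0.06],[0,0,0.012,0,0,0,0.06],[0,0,0.005,0,0,0,0.06],[0,0,0,0,0,0,0.06],[0,0,0,0,0,0,0.04],[0,0,0,0,0,0,0.03],[0,0,0,0,0,0,0.02],[0,0,0,0,0,0,0.02],[0,0,0,0,0,0,0.02],[0,0,0,0,0,0,0.02]]'
```

```text
clock: 3.5
position: [550.6, -105.4, 90.7]
ee_rot: [-0.0, 1.0, -0.0, 0.001]
contact_force: [-0.3, 0.7, 5.4]
gripper_width: 26.4
grasp_force: 59.3
```

```bash
python3 -m pendant '[[0,0,-0.005,0,0,0,0.02],[0,0,-0.015,0,0,0,0.02],[0,0,-0.025,0,0,0,0.02],[0,0,-0.015,0,0,0,0.02],[0.003,0.015,0,0,0,0,0.02],[0.007,0.033,0,0,0,0,0.02],[0.010,0.045,0,0,0,0,0.02],[0.010,0.045,0,0,0,0,0.02],[0.009,0.045,0,0,0,0,0.02],[0.007,0.030,0,0,0,0,0.02],[0.002,0.013,0,0,0,0,0.02],[0,0,0,0,0,0,0.02]]'
```

```text
clock: 4.7
position: [500.7, 122.2, 148.6]
ee_rot: [-0.002, 1.0, -0.0, -0.001]
contact_force: [-0.7, -1.0, -0.8]
gripper_width: 26.4
grasp_force: 59.1
```

```bash
python3 -m pendant '[[0,0,0.015,0,0,0,0.02],[0,0,0.03,0,0,0,0.02],[0,0,0.03,0,0,0,0.02],[0,0,0.015,0,0,0,0.02],[0,0,0.008,0,0,0,0.02],[0,0,0.003,0,0,0,0.02],[0,0,0,0,0,0,0.02],[0,0,0,0,0,0,0.02]]'
```

```text
clock: 5.5
position: [502.2, 120.7, 49.1]
ee_rot: [0.0, 1.0, 0.0, 0.001]
contact_force: [1.5, 0.5, -0.3]
gripper_width: 26.0
grasp_force: 59.0
```

```bash
python3 -m pendant '[[0,0,0.002,0,0,0,0.02],[0,0,0,0,0,0,0.02]]'
```

```text
clock: 5.7
position: [501.7, 120.7, 46.8]
ee_rot: [-0.0, 1.0, 0.0, 0.0]
contact_force: [-0.5, 0.1, 0.3]
gripper_width: 26.1
grasp_force: 59.0
```

```bash
python3 -m pendant '[[0,0,0.001,0,0,0,0.02],[0,0,0,0,0,0,0.02]]'
```

```text
clock: 5.9
position: [501.6, 120.7, 45.4]
ee_rot: [-0.0, 1.0, 0.0, 0.0]
contact_force: [-0.7, -0.0, 0.0]
gripper_width: 25.9
grasp_force: 59.0
```

```bash
python3 -m pendant '[[0,0,0.0015,0,0,0,0.02],[0,0,0,0,0,0,0.02]]'
```

```text
clock: 6.1
position: [501.5, 120.6, 43.6]
ee_rot: [-0.0, 1.0, -0.0, -0.0]
contact_force: [-0.6, 0.2, -0.6]
gripper_width: 26.4
grasp_force: 59.0
```

```bash
python3 -m pendant '[[0,0,0.001,0,0,0,0.02],[0,0,0,0,0,0,0.02]]'
```

```text
clock: 6.3
position: [501.6, 120.6, 42.7]
ee_rot: [-0.0, 1.0, -0.0, -0.0]
contact_force: [0.1, 0.3, 0.6]
gripper_width: 26.5
grasp_force: 59.2
```

```bash
python3 -m pendant '[[0,0,0.001,0,0,0,0.02],[0,0,0,0,0,0,0.02]]'
```

```text
clock: 6.5
position: [501.6, 120.6, 42.6]
ee_rot: [-0.0, 1.0, -0.0, 0.0]
contact_force: [-1.7, 0.1, 5.3]
gripper_width: 26.5
grasp_force: 59.9
```

Contact came at 42.6, as predicted. I release, rise and move on to the beaker.

```bash
python3 -m pendant '[[0,0,0,0,0,0,0.035],[0,0,0,0,0,0,0.055],[0,0,0,0,0,0,0.06],[0,0,-0.015,0,0,0,0.06],[0,0,-0.04,0,0,0,0.0854],[0,0,-0.045,0,0,0,0.0854],[0,0,-0.045,0,0,0,0.0854],[-0.005,0.035,-0.015,0,0,0,0.0854],[-0.008,0.047,0,0,0,0,0.0854],[-0.008,0.047,0,0,0,0,0.0854],[-0.008,0.047,0,0,0,0,0.0854],[-0.005,0.035,0,0,0,0,0.0854]]'
python3 - <<'E'
from m import *
d=snap("top",2)
cv2.imwrite("pics/a2.png",np.hstack([crop(d,145,165,170,120,4.6)]))
E
```

```text
clock: 7.7
position: [535.7, 334.2, 201.4]
ee_rot: [-0.001, 1.0, 0.0, 0.0]
contact_force: [1.0, -0.0, -0.3]
gripper_width: 85.3
grasp_force: 0.0
```

View pics/a2.png

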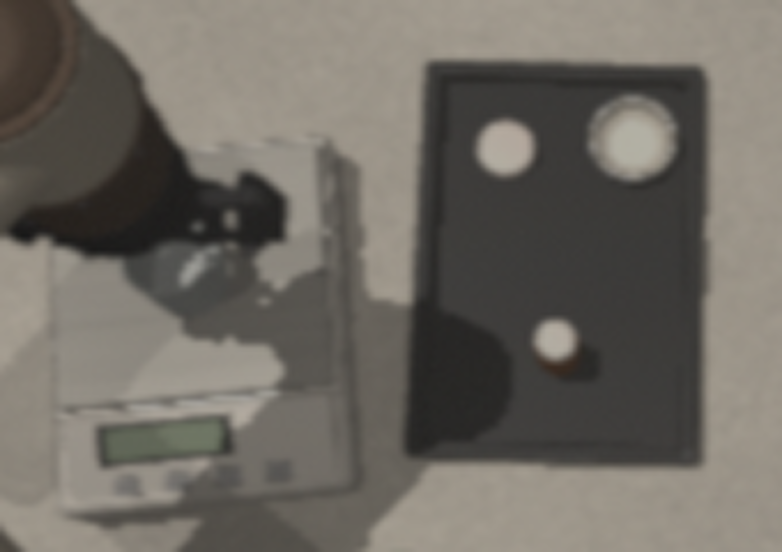

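The vial stands upright in the tray at crop (555,340). The beaker, at crop (190,270), lies just +y of the gripper.

```bash
python3 -m pendant '[[-0.003,0.018,0,0,0,0,0.0854],[0,0,0.02,0,0,0,0.0854],[0,0,0.035,0,0,0,0.0854],[0,0,0.025,0,0,0,0.0854],[0,0,0.012,0,0,0,0.0854],[0,0,0.003,0,0,0,0.0854],[0,0,0,0,0,0,0.07],[0,0,0,0,0,0,0.06],[0,0,0,0,0,0,0.055],[0,0,0,0,0,0,0.045],[0,0,0,0,0,0,0.045],[0,0,0,0,0,0,0.045]]'
```

```text
clock: 8.95
position: [539.3, 350.5, 108.7]
ee_rot: [-0.0, 1.0, 0.001, 0.001]
contact_force: [-1.2, 1.0, 5.2]
gripper_width: 52.7
grasp_force: 60.5
```

```bash
python3 -m pendant '[[0,0,0,0,0,0,0.045],[0,0,0,0,0,0,0.045]]'
```

```text
clock: 9.15
position: [539.3, 350.4, 108.7]
ee_rot: [-0.0, 1.0, 0.001, 0.001]
contact_force: [-1.6, 0.7, 7.0]
gripper_width: 52.7
grasp_force: 60.5
```

Gripped. I lift and carry it to the compact balance.

```bash
python3 -m pendant '[[0,0,-0.005,0,0,0,0.045],[0,0,-0.015,0,0,0,0.045],[0,0,-0.03,0,0,0,0.045],[0,0,-0.025,0,0,0,0.045],[0,-0.015,-0.01,0,0,0,0.045],[-0.001,-0.035,0,0,0,0,0.045],[-0.002,-0.045,0,0,0,0,0.045],[-0.002,-0.045,0,0,0,0,0.045],[-0.002,-0.045,0,0,0,0,0.045],[-0.002,-0.045,0,0,0,0,0.045],[-0.002,-0.045,0,0,0,0,0.045],[-0.002,-0.045,0,0,0,0,0.045]]'; python3 -m pendant '[[-0.002,-0.045,0,0,0,0,0.045],[-0.003,-0.045,0,0,0,0,0.045],[-0.002,-0.033,0,0,0,0,0.045],[-0.001,-0.02,0,0,0,0,0.045],[0,-0.005,0,0,0,0,0.045],[0,0,0,0,0,0,0.045]]'
```

```text
clock: 10.35
position: [550.0, 26.9, 191.0]
ee_rot: [0.0, 1.0, -0.0, -0.001]
contact_force: [1.2, 0.4, -0.2]
gripper_width: 52.3
grasp_force: 60.7
clock: 10.95
position: [558.5, -119.4, 191.0]
ee_rot: [0.001, 1.0, 0.0, -0.001]
contact_force: [0.9, 0.5, 0.1]
gripper_width: 52.2
grasp_force: 60.7
```

```bash
python3 -m pendant '[[-0.002,0.004,0.01,0,0,0,0.045],[0,0,0.025,0,0,0,0.045],[0,0,0.025,0,0,0,0.045],[0,0,0.015,0,0,0,0.045],[0,0,0.008,0,0,0,0.045],[0,0,0.004,0,0,0,0.045],[0,0,0,0,0,0,0.045],[0,0,0,0,0,0,0.045]]'
```

```text
clock: 11.75
position: [562.2, -114.1, 105.5]
ee_rot: [-0.0, 1.0, -0.0, 0.001]
contact_force: [-0.1, -0.3, -0.0]
gripper_width: 52.2
grasp_force: 60.7
```

```bash
python3 -m pendant '[[0,0,0.0015,0,0,0,0.045],[0,0,0.001,0,0,0,0.045],[0,0,0,0,0,0,0.045]]'
```

```text
clock: 12.05
position: [561.7, -114.5, 102.5]
ee_rot: [0.0, 1.0, 0.0, 0.0]
contact_force: [-0.3, 0.6, -0.1]
gripper_width: 51.9
grasp_force: 60.7
```

```bash
python3 -m pendant '[[0,0,0.001,0,0,0,0.045],[0,0,0,0,0,0,0.045]]'
```

```text
clock: 12.25
position: [561.6, -114.4, 101.3]
ee_rot: [-0.0, 1.0, 0.0, -0.0]
contact_force: [0.3, 0.1, -0.8]
gripper_width: 52.6
grasp_force: 60.7
```

```bash
python3 -m pendant '[[0,0,0.0015,0,0,0,0.045],[0,0,0,0,0,0,0.045]]'
```

```text
clock: 12.45
position: [561.5, -114.4, 99.6]
ee_rot: [-0.0, 1.0, 0.0, -0.0]
contact_force: [-0.2, 0.1, -0.2]
gripper_width: 52.2
grasp_force: 60.7
```

```bash
python3 -m pendant '[[0,0,0.001,0,0,0,0.045],[0,0,0,0,0,0,0.045]]'
```

```text
clock: 12.65
position: [561.7, -114.4, 98.8]
ee_rot: [-0.0, 1.0, -0.0, -0.0]
contact_force: [-0.8, 0.8, -0.2]
gripper_width: 52.2
grasp_force: 60.7
```

```bash
python3 -m pendant '[[0,0,0.0007,0,0,0,0.045],[0,0,0,0,0,0,0.045]]'
```

```text
clock: 12.85
position: [561.8, -114.4, 98.7]
ee_rot: [-0.0, 1.0, -0.0, 0.0]
contact_force: [-1.3, -0.0, 3.3]
gripper_width: 52.1
grasp_force: 61.1
```

Contact. I release, rise and go towards the bottle.

```bash
python3 -m pendant '[[0,0,0,0,0,0,0.06],[0,0,0,0,0,0,0.08],[0,0,0,0,0,0,0.0854],[0,0,-0.015,0,0,0,0.0854],[0,0,-0.04,0,0,0,0.0854],[0,0,-0.045,0,0,0,0.0854],[0,0,-0.045,0,0,0,0.0854],[0,-0.02,-0.015,0,0,0,0.0854],[0,-0.045,0,0,0,0,0.07],[0.005,-0.045,0,0,0,0,0.06],[0.009,-0.045,0,0,0,0,0.06],[0.009,-0.045,0,0,0,0,0.06]]'; python3 -m pendant '[[0,-0.025,0,0,0,0,0.06],[0,-0.007,0,0,0,0,0.06],[0,0,0,0,0,0,0.06]]'
python3 - <<'E'
from m import *
d=snap("scene",3);e=snap("top",3)
cv2.imwrite("pics/a3.png",np.hstack([crop(d,90,220,190,140,2.6),crop(e,310,180,70,90,4)[:364]]))
E
```

```text
clock: 14.05
position: [538.3, -315.9, 257.9]
ee_rot: [-0.0, 1.0, 0.0, -0.0]
contact_force: [1.1, 0.5, 0.5]
gripper_width: 60.4
grasp_force: 0.0
clock: 14.35
position: [538.4, -347.1, 257.4]
ee_rot: [0.001, 1.0, 0.0, -0.0]
contact_force: [-0.3, 0.1, 0.5]
gripper_width: 60.2
grasp_force: 0.0Traceback (most recent call last):
  File "<stdin>", line 3, in <module>
    return _nx.concatenate(arrs, 1, dtype=dtype, casting=casting)
           ~~~~~~~~~~~~~~~^^^^^^^^^^^^^^^^^^^^^^^^^^^^^^^^^^^^^^^
ValueError: all the input array dimensions except for the concatenation axis must match exactly, but along dimension 0, the array at index 0 has size 364 and the array at index 1 has size 360
```

Run:
```python
from m import *
d=load("scene",3);e=load("top",3)
cv2.imwrite("pics/a3.png",np.hstack([crop(d,90,220,190,140,2.6)[:360],crop(e,310,180,70,90,4)]))
```

```text
(no output)
```

View pics/a3.png

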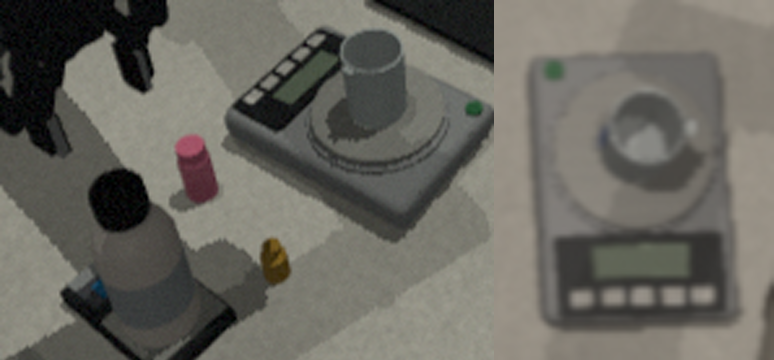

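The beaker stands upright on the round plate, with its rim at top crop (648,132). The gripper is above the bottle cap at scene crop (120,190).

```bash
python3 - <<'E'
from m import *
d=load("scene",3);e=load("top",3)
print("beaker",onz(e,(310+(648-494)/4,180+132/4),124),onz(d,(90+372/2.6,220+50/2.6),124))
print("plate",onz(e,(310+(635-494)/4,180+150/4),52))
print("finger mid expected", (proj(d,[538.4,-347,236])-[90,220])*2.6)
E
python3 -m pendant '[[0,-0.002,0.02,0,0,0,0.06],[0,0,0.03,0,0,0,0.06],[0,0,0.02,0,0,0,0.06],[0,0,0.010,0,0,0,0.06],[0,0,0.005,0,0,0,0.06],[0,0,0,0,0,0,0.06],[0,0,0,0,0,0,0.06]]'
```

```text
beaker [ 558.2 -112.8  124. ] [ 566.2 -113.3  124. ]
plate [ 562.2 -114.6   52. ]
finger mid expected [ 99.06 120.12]
clock: 15.15
position: [539.5, -348.4, 174.4]
ee_rot: [-0.0, 1.0, -0.001, 0.001]
contact_force: [0.3, 0.1, 0.6]
gripper_width: 59.8
grasp_force: 0.0
```

```bash
python3 -m pendant '[[0,0,0.003,0,0,0,0.06],[0,0,0,0,0,0,0.045],[0,0,0,0,0,0,0.038],[0,0,0,0,0,0,0.028],[0,0,0,0,0,0,0.028],[0,0,0,0,0,0,0.028],[0,0,0,0,0,0,0.028],[0,0,0,0,0,0,0.028]]'
```

```text
clock: 15.95
position: [539.1, -348.8, 170.8]
ee_rot: [-0.0, 1.0, -0.001, 0.001]
contact_force: [0.2, -1.3, 4.2]
gripper_width: 34.4
grasp_force: 60.7
```

```bash
python3 -m pendant '[[0,0,-0.005,0,0,0,0.028],[0,0,-0.015,0,0,0,0.028],[0,0,-0.03,0,0,0,0.028],[0,0,-0.035,0,0,0,0.028],[0,0,-0.035,0,0,0,0.028],[0,0,-0.02,0,0,0,0.028],[0,0.01,-0.005,0,0,0,0.028],[0,0.025,0,0,0,0,0.028],[0,0.035,0,0,0,0,0.028],[0,0.04,0,0,0,0,0.028],[0,0.04,0,0,0,0,0.028],[0,0.04,0,0,0,0,0.028]]'
```

```text
clock: 17.15
position: [536.9, -155.6, 312.2]
ee_rot: [0.0, 1.0, 0.001, -0.003]
contact_force: [1.1, 0.4, -3.2]
gripper_width: 34.2
grasp_force: 60.3
```

```bash
python3 -m pendant '[[0,0.042,0,0,0,0,0.028],[0,0.042,0,0,0,0,0.028],[0,0.042,0,0,0,0,0.028],[0,0.042,0,0,0,0,0.028],[0,0.042,0,0,0,0,0.028],[0,0.042,0,0,0,0,0.028],[0,0.042,0,0,0,0,0.028],[0,0.042,0,0,0,0,0.028],[0,0.042,0,0,0,0,0.028],[0,0.042,0,0,0,0,0.028],[0,0.037,0,0,0,0,0.028],[0,0.028,0,0,0,0,0.028]]'
python3 - <<'E'
from m import *
e=load("top",3);s=load("scene",3)
m=np.zeros((600,800,3),np.uint8)
a=crop(e,145,185,85,100,4.6);b=crop(s,265,125,110,75,3.6);m[:460,:391]=a[:460];m[:270,400:796]=b
cv2.imwrite("pics/a4.png",m[:480])
E
```

```text
clock: 18.35
position: [536.2, 329.0, 311.6]
ee_rot: [-0.001, 1.0, -0.001, -0.003]
contact_force: [0.5, -0.5, -3.5]
gripper_width: 34.5
grasp_force: 60.3
```

View pics/a4.png

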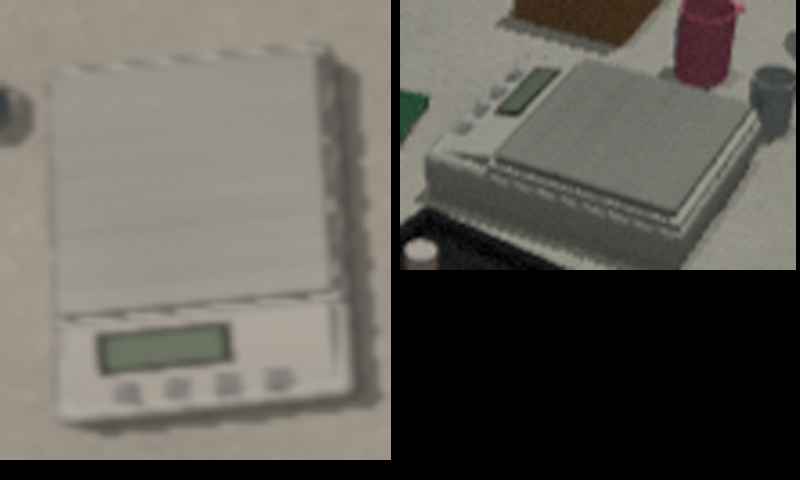

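The empty bench plate has its top-view corners at about crop (55,72), (317,52), (328,293) and (62,315). In the scene crop they are at (495,157), (582,62), (755,108) and (677,210).

Run:
```python
from m import *
e=load("top",3);s=load("scene",3)
A=np.array([onz(e,(145+x/4.6,185+y/4.6),62) for x,y in((55,72),(317,52),(328,293),(62,315))])
B=np.array([onz(s,(265+(x-400)/3.6,125+y/3.6),62) for x,y in((582,62),(755,108),(677,210),(495,157))])
print(A,A.mean(0),B,B.mean(0))
```

```text
[[616.7 445.8  62. ]
 [628.5 276.2  62. ]
 [470.5 264.4  62. ]
 [458.1 431.3  62. ]] [543.45  354.425  62.   ] [[462.6 424.8  62. ]
 [622.6 443.8  62. ]
 [635.1 278.2  62. ]
 [478.4 258.5  62. ]] [549.675 351.325  62.   ]
```

```bash
python3 -m pendant '[[-0.003,0.014,0,0,0,0,0.028],[-0.003,0.008,0,0,0,0,0.028],[-0.001,0.002,0.01,0,0,0,0.028],[0,0,0.025,0,0,0,0.028],[0,0,0.025,0,0,0,0.028],[0,0,0.018,0,0,0,0.028],[0,0,0.009,0,0,0,0.028],[0,0,0.004,0,0,0,0.028],[0,0,0,0,0,0,0.028],[0,0,0,0,0,0,0.028]]'
```

```text
clock: 19.35
position: [546.1, 350.7, 225.3]
ee_rot: [-0.0, 1.0, 0.001, 0.001]
contact_force: [0.8, 0.3, -3.3]
gripper_width: 34.4
grasp_force: 60.5
```

```bash
python3 -m pendant '[[0,0,0.0015,0,0,0,0.028],[0,0,0.001,0,0,0,0.028],[0,0,0,0,0,0,0.028]]'
```

```text
clock: 19.65
position: [545.5, 350.7, 221.8]
ee_rot: [-0.0, 1.0, 0.0, 0.0]
contact_force: [-0.2, -0.3, -3.2]
gripper_width: 34.3
grasp_force: 60.5
```

```bash
python3 -m pendant '[[0,0.002,0.003,0,0,0,0.028],[0,0,0.003,0,0,0,0.028],[0,0,0.001,0,0,0,0.028],[0,0,0,0,0,0,0.028]]'
```

```text
clock: 20.05
position: [545.4, 352.5, 214.1]
ee_rot: [-0.0, 1.0, -0.0, -0.0]
contact_force: [0.4, 0.5, -3.4]
gripper_width: 34.2
grasp_force: 60.5
```

```bash
python3 -m pendant '[[0,0,0.001,0,0,0,0.028],[0,0,0,0,0,0,0.028]]'
```

```text
clock: 20.25
position: [545.5, 352.6, 213.5]
ee_rot: [-0.0, 1.0, -0.0, -0.0]
contact_force: [-0.4, 0.1, -3.2]
gripper_width: 34.5
grasp_force: 60.5
```

```bash
python3 -m pendant '[[0,0,0.0007,0,0,0,0.028],[0,0,0,0,0,0,0.028]]'
```

```text
clock: 20.45
position: [545.6, 352.6, 212.9]
ee_rot: [-0.0, 1.0, 0.0, 0.0]
contact_force: [0.3, -1.0, -3.4]
gripper_width: 34.4
grasp_force: 60.6
```

```bash
python3 -m pendant '[[0,0,0.0007,0,0,0,0.028],[0,0,0,0,0,0,0.028]]'
```

```text
clock: 20.65
position: [545.8, 352.6, 212.9]
ee_rot: [-0.0, 1.0, 0.0, 0.0]
contact_force: [-0.5, 0.1, -0.8]
gripper_width: 34.5
grasp_force: 60.8
```

```bash
python3 -m pendant '[[0,0,0.0005,0,0,0,0.028],[0,0,0,0,0,0,0.028]]'
```

```text
clock: 20.85
position: [545.9, 352.6, 212.8]
ee_rot: [-0.0, 1.0, 0.0, 0.001]
contact_force: [-1.1, -1.1, 2.8]
gripper_width: 34.4
grasp_force: 61.1
```

Contact. I release, rise and go back to the vial.

```bash
python3 -m pendant '[[0,0,0,0,0,0,0.042],[0,0,0,0,0,0,0.055],[0,0,0,0,0,0,0.06],[0,0,-0.01,0,0,0,0.06],[0,0,-0.025,0,0,0,0.06],[0,0,-0.025,0,0,0,0.06],[0,0,-0.005,0,0,0,0.06],[0.004,-0.022,0,0,0,0,0.06],[0.009,-0.045,0,0,0,0,0.06],[0.009,-0.045,0,0,0,0,0.06],[0.009,-0.045,0,0,0,0,0.06],[0.009,-0.045,0,0,0,0,0.06]]'; python3 -m pendant '[[0.004,-0.023,0,0,0,0,0.06],[0,-0.007,0.01,0,0,0,0.06],[0,0,0.03,0,0,0,0.06],[0,0,0.045,0,0,0,0.06],[0,0,0.045,0,0,0,0.06],[0,0,0.02,0,0,0,0.06],[0,0,0,0,0,0,0.06],[0,0,0,0,0,0,0.06]]'
```

```text
clock: 22.05
position: [504.8, 149.0, 276.6]
ee_rot: [-0.0, 1.0, 0.0, -0.0]
contact_force: [-0.9, -0.0, 0.1]
gripper_width: 59.9
grasp_force: 0.0
clock: 22.85
position: [502.2, 121.2, 126.8]
ee_rot: [-0.001, 1.0, -0.0, 0.0]
contact_force: [1.7, 0.8, 0.3]
gripper_width: 60.3
grasp_force: 0.0
```

Run:
```python
from m import *
d=snap("scene",4);e=snap("top",4)
cv2.imwrite("pics/a5.png",np.hstack([crop(d,220,80,170,165,2.4),crop(e,140,180,99,99,4)]))
```

```text
(no output)
```

View pics/a5.png

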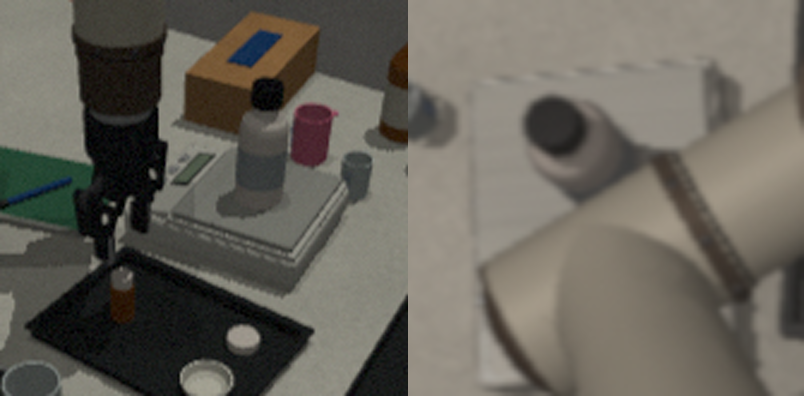

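```bash
python3 -m pendant '[[0,0,0.02,0,0,0,0.06],[0,0,0.03,0,0,0,0.06],[0,0,0.02,0,0,0,0.06],[0,0,0.01,0,0,0,0.06],[0,0,0.003,0,0,0,0.06],[0,0,0,0,0,0,0.04],[0,0,0,0,0,0,0.03],[0,0,0,0,0,0,0.02],[0,0,0,0,0,0,0.02],[0,0,0,0,0,0,0.02],[0,0,0,0,0,0,0.02]]'
```

```text
clock: 24.05
position: [502.6, 121.1, 45.2]
ee_rot: [-0.0, 1.0, 0.001, 0.001]
contact_force: [-1.0, -0.6, 6.3]
gripper_width: 26.2
grasp_force: 59.2
```

The bottle stands upright on the bench plate (scene crop 262,150), and the vial is gripped. I lift, carry it, and refine the empty pocket plate's position.

```bash
python3 -m pendant '[[0,0,-0.005,0,0,0,0.02],[0,0,-0.02,0,0,0,0.02],[0,0,-0.04,0,0,0,0.02],[0,0,-0.045,0,0,0,0.02],[0,0,-0.03,0,0,0,0.02],[0,-0.015,-0.01,0,0,0,0.02],[-0.003,-0.035,0,0,0,0,0.02],[-0.004,-0.045,0,0,0,0,0.02],[-0.004,-0.045,0,0,0,0,0.02],[-0.004,-0.045,0,0,0,0,0.02],[-0.004,-0.045,0,0,0,0,0.02],[-0.004,-0.045,0,0,0,0,0.02]]'
python3 - <<'E'
from m import *
d=load("scene",4);e=load("top",4)
cv2.imwrite("pics/a6.png",np.hstack([crop(d,95,290,100,85,4)[:320],crop(e,395,195,60,64,5)]))
E
```

```text
clock: 25.25
position: [523.4, -156.5, 192.7]
ee_rot: [0.0, 1.0, 0.0, -0.001]
contact_force: [1.0, -0.0, -0.0]
gripper_width: 26.4
grasp_force: 59.0
```

View pics/a6.png

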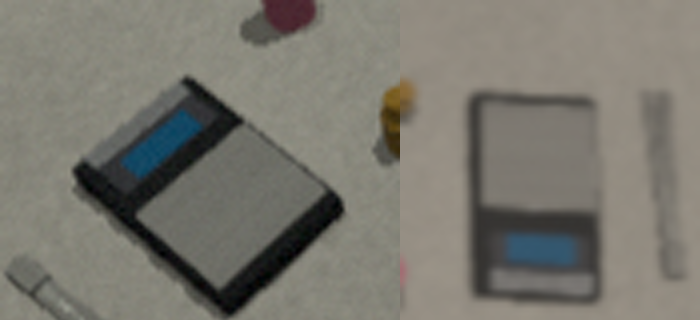

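The empty pocket plate is centred at top crop (539,156) and scene crop (233,205).

```bash
python3 - <<'E'
from m import *
d=load("scene",4);e=load("top",4)
print([onz(e,(395+(x-400)/5,195+y/5),20) for x,y in((481,101),(597,103),(599,211),(479,209),(539,156))])
print([onz(d,(95+x/4,290+y/4),20) for x,y in((243,124),(330,193),(223,290),(137,213),(233,205))])
E
python3 -m pendant '[[-0.004,-0.045,0,0,0,0,0.02],[-0.004,-0.045,0,0,0,0,0.02],[-0.004,-0.045,0,0,0,0,0.02],[-0.003,-0.03,0,0,0,0,0.02],[-0.001,-0.018,0,0,0,0,0.02],[0,-0.006,0,0,0,0,0.02],[0,0,0.01,0,0,0,0.02],[0,0,0.03,0,0,0,0.02],[0,0,0.04,0,0,0,0.02],[0,0,0.025,0,0,0,0.02],[0,0,0.01,0,0,0,0.02],[0,0,0,0,0,0,0.02]]'
```

```text
[array([ 575. , -321.2,   20. ]), array([ 573.1, -391.7,   20. ]), array([ 506.2, -386.4,   20. ]), array([ 508.1, -314.3,   20. ]), array([ 540.4, -353.4,   20. ])]
[array([ 512.9, -317.6,   20. ]), array([ 580.3, -321.8,   20. ]), array([ 575.4, -389.2,   20. ]), array([ 508. , -384.3,   20. ]), array([ 544.6, -354.2,   20. ])]
clock: 26.45
position: [540.0, -341.8, 77.1]
ee_rot: [-0.001, 1.0, 0.001, -0.002]
contact_force: [-0.7, 1.0, -0.2]
gripper_width: 25.9
grasp_force: 59.1
```

```bash
python3 -m pendant '[[-0.001,-0.006,0,0,0,0,0.02],[-0.001,-0.005,0.005,0,0,0,0.02],[0,0,0.004,0,0,0,0.02],[0,0,0.002,0,0,0,0.02],[0,0,0,0,0,0,0.02],[0,0,0,0,0,0,0.02]]'
```

```text
clock: 27.05
position: [542.7, -354.4, 67.8]
ee_rot: [-0.0, 1.0, -0.0, 0.0]
contact_force: [-0.1, -0.1, -0.8]
gripper_width: 26.0
grasp_force: 59.1
```

```bash
python3 -m pendant '[[0,0,0.0015,0,0,0,0.02],[0,0,0,0,0,0,0.02]]'
```

```text
clock: 27.25
position: [542.6, -354.3, 66.1]
ee_rot: [-0.0, 1.0, 0.0, -0.0]
contact_force: [0.6, -0.6, -0.7]
gripper_width: 26.5
grasp_force: 59.1
```

```bash
python3 -m pendant '[[0,0,0.001,0,0,0,0.02],[0,0,0,0,0,0,0.02]]'
```

```text
clock: 27.45
position: [542.6, -354.3, 65.1]
ee_rot: [-0.0, 1.0, 0.0, -0.0]
contact_force: [-0.0, -0.1, -0.3]
gripper_width: 26.2
grasp_force: 59.1
```

```bash
python3 -m pendant '[[0,0,0.002,0,0,0,0.02],[0,0,0.001,0,0,0,0.02],[0,0,0,0,0,0,0.02]]'
```

```text
clock: 27.75
position: [542.5, -354.3, 61.9]
ee_rot: [-0.0, 1.0, 0.0, -0.0]
contact_force: [0.4, 0.4, -0.4]
gripper_width: 26.2
grasp_force: 59.1
```

```bash
python3 -m pendant '[[0,0,0.0007,0,0,0,0.02],[0,0,0,0,0,0,0.02]]'
```

```text
clock: 27.95
position: [542.7, -354.4, 61.4]
ee_rot: [-0.0, 1.0, 0.0, -0.0]
contact_force: [0.7, -0.1, -0.0]
gripper_width: 26.3
grasp_force: 59.1
```

```bash
python3 -m pendant '[[0,0,0.0005,0,0,0,0.02],[0,0,0,0,0,0,0.02]]'
```

```text
clock: 28.15
position: [542.8, -354.4, 61.3]
ee_rot: [-0.0, 1.0, -0.0, 0.0]
contact_force: [-0.7, 0.4, 0.7]
gripper_width: 26.6
grasp_force: 59.3
```

```bash
python3 -m pendant '[[0,0,0.0004,0,0,0,0.02],[0,0,0,0,0,0,0.02],[0,0,0,0,0,0,0.035],[0,0,0,0,0,0,0.05],[0,0,0,0,0,0,0.05],[0,0,-0.01,0,0,0,0.05],[0,0,-0.035,0,0,0,0.05],[0,0,-0.045,0,0,0,0.05],[0,0,-0.045,0,0,0,0.05],[0.03,-0.01,-0.02,0,0,0,0.05],[0.04,-0.02,0,0,0,0,0.05],[0.04,-0.02,0,0,0,0,0.05]]'; python3 -m pendant '[[0.03,-0.03,0,0,0,0,0.05],[0.02,-0.04,0,0,0,0,0.05],[0,-0.04,0,0,0,0,0.05],[0,0,0,0,0,0,0.05],[0,0,0,0,0,0,0.05]]'
python3 - <<'E'
from m import *
d=snap("scene",5);e=snap("top",5)
cv2.imwrite("pics/f1.png",crop(e,140,160,330,130,2.4));cv2.imwrite("pics/f2.png",crop(d,90,90,300,310,1.9))
E
```

```text
clock: 29.35
position: [432.2, -404.7, 217.6]
ee_rot: [-0.001, 1.0, -0.001, 0.001]
contact_force: [0.5, -1.2, -0.7]
gripper_width: 50.6
grasp_force: 0.0
clock: 29.85
position: [382.2, -514.9, 215.5]
ee_rot: [0.001, 1.0, 0.0, -0.0]
contact_force: [0.5, 0.5, 0.1]
gripper_width: 49.9
grasp_force: 0.0
```

View pics/f1.png

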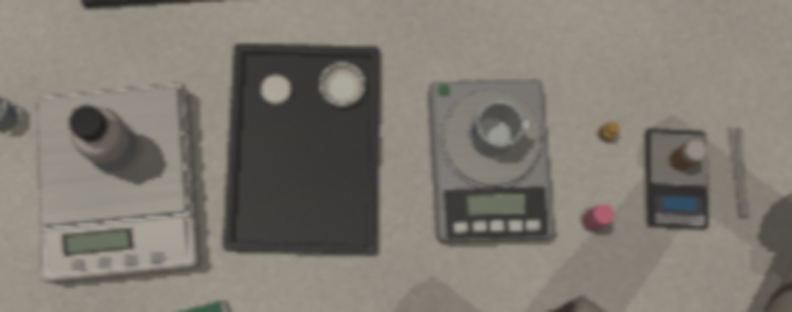

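View pics/f2.png

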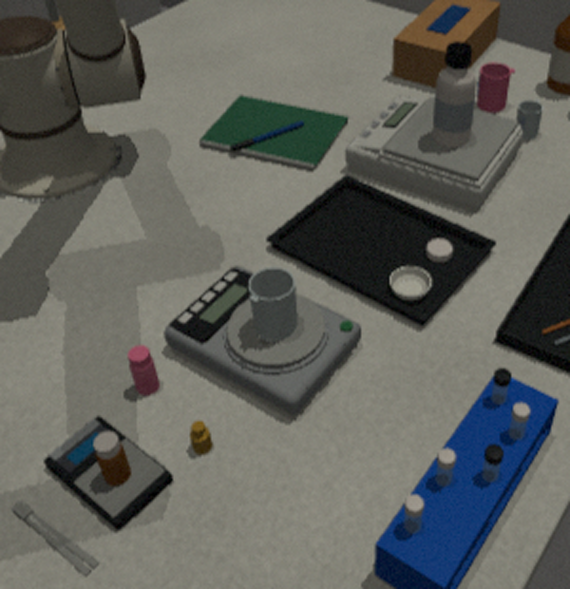

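All three stand upright, and the weight, cap and dish are unmoved. I'll check the centring before handing in.

Run:
```python
from m import *
d=load("scene",5);e=load("top",5)
q=lambda x,y:(140+x/2.4,160+y/2.4)
r=lambda x,y:(90+x/1.9,90+y/1.9)
for n,a,b,z in(("vial",(694,150),(107,438),82),("beaker",(501,122),(273,283),124),("bottle",(88,122),(459,53),218)):
    print(n,onz(e,q(*a),z),onz(d,r(*b),z))
```

```text
vial [ 538.1 -350.9   82. ] [ 538.9 -349.9   82. ]
beaker [ 564.4 -113.8  124. ] [ 566.8 -111.8  124. ]
bottle [545.  344.2 218. ] [557.8 332.5 218. ]
```

Run:
```python
from m import *
e=load("top",5);d=load("scene",5)
b=blob(e,(165,198,30,25),lambda h,s,v:v<52);print(b[:5],onz(e,b[0],212))
b=blob(d,(318,108,30,25),lambda h,s,v:v<50);print(b[:5],onz(d,b[0],204))
print(proj(e,[545,353,218]),proj(e,[545,353,191]),proj(d,[545,353,204]))
```

```text
(array([177.10169492, 211.19491525]), np.int32(118), array([171, 205,  13,  14]), array([176.8, 211.2]), array([12.7, 10.6])) [545.6 344.6 212. ]
(array([330.92090395, 119.03389831]), np.int32(177), array([324, 112,  15,  15]), array([331., 119.]), array([14., 14.])) [547.8 349.3 204. ]
[173.2 210.9] [175.9 213.4] [330.7 118.2]
```

Run:
```python
from m import *
e=load("top",5);d=load("scene",5)
print(tri(e,(177.1,211.2),d,(330.9,119.0)))
e0=load("top",0);d0=load("scene",0);print(tri(e0,(440.58,215.1),d0,(135.6,297)))
cv2.imwrite("pics/g.png",np.hstack([crop(e,150,190,60,70,6.6),crop(d,300,105,60,70,6.6)]))
```

```text
(array([548. , 347. , 204.9]), np.float64(1.6))
(array([ 540.7, -354.4,  161.5]), np.float64(0.3))
```

View pics/g.png

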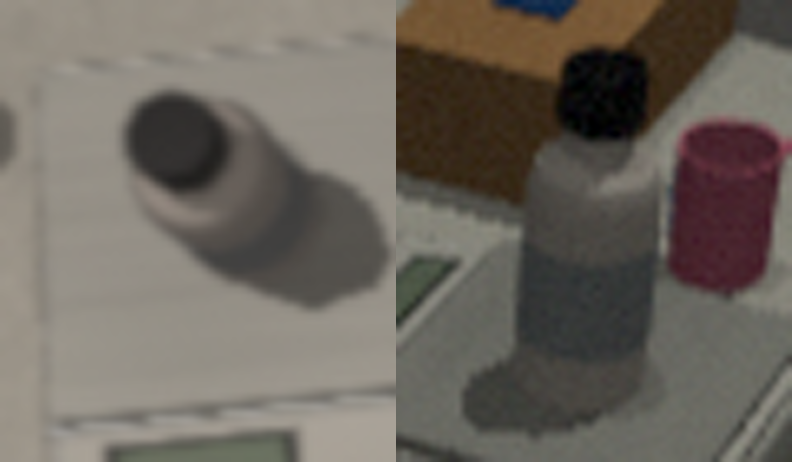

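The bottle stands upright. Its cap triangulates to (548, 347, 205), with the height as expected and the position within measuring error of the plate centre. I'm handing in.

```bash
python3 -c "
from bench import arm
print(arm.job_done())"
```

```text
the job is handed in; nothing more can be done
None
```

I handed the job in at about 30 s of robot time: the bottle is on the bench scale, the beaker on the compact balance and the vial on the pocket scale, all upright and measured within about 8 mm of their plate centres; the weight, cap and dish look unmoved in the final pictures.

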